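# Hold a finished rod in the test gauge

## Task

Slide the moving jaw of the vise wide open, lift the finished rod straight up out of the vise, and lower it foot first through the hole of the gauge plate without ever touching the gauge. Finish while still holding the rod there: upright, still, centred in the hole with an even gap all round, its foot wholly out below the plate and hanging in clear air. Leave the jaw open and everything else on the bench where it is.

Things in the scene. Friction and masses are not known exactly. Their poses are not given: they have to be found in the camera images.
- vise: Small low vise bolted to the bench: green base 90 x 220 mm and 25 mm high, dark steel jaws up to 70 mm above the bench. Origin on the bench under the middle of the base; its y axis is the way the moving jaw slides open. The rod stands on the base between the jaws, 60 mm to the -y side of the origin and up to 20 mm either way along x. The fixed jaw is at the -y end.
- jaw (a joint): Moving jaw of the vise, m: 0 is closed, grows as it slides along the vise's +y, 0.040 is its stop (wide open). It starts nearly closed, slides with about 3 N of friction and stays where it is left. Closed, its overhanging lip covers one side of the rod's foot by about 5 mm, so that the rod cannot be lifted; from 0.012 on the foot is free.
- jaw_lug (a point): The upright steel lug on top of the moving jaw by which it is slid: 12 mm thick along the slide (vise y), 36 mm wide across it (vise x), standing from 70 to 113 mm above the bench. This point is in its middle, 98 mm above the bench, 105 mm from the rod when closed; its axes are the vise's.
- rod: The finished part, a loose turned steel rod of about 0.25 kg, 140 mm long, standing upright in the vise on its round foot (28 mm diameter, 10 mm high). Above the foot a 14 mm stem up to 95 mm, then a thicker 18 mm grip from 95 to 140 mm. Origin at the centre of the foot's underside, z along the rod.
- rod_center (a point): Point on the rod's axis half-way up, 70 mm above the underside of its foot (z along the rod). The middle of the 18 mm grip, where it is best taken from above, is 47 mm further up. In the vise this point is 95 mm above the bench.
- rod_foot (a point): Centre of the underside of the rod's foot, 25 mm above the bench while in the vise.
- gauge: Test gauge, bolted down: a square aluminium plate 130 x 130 x 20 mm on four 14 mm steel posts (52 mm either way from the middle), over a 140 mm square steel base plate 8 mm thick. Origin on the bench under the middle. The top of the plate is 105 mm and its underside 85 mm above the bench.
- gauge_hole (a point): Centre of the mouth of the single round through hole, 44 mm diameter, in the middle of the gauge plate, at the level of the plate's top face, 105 mm above the bench; z up along the bore. The rod's foot has an 8 mm gap all round when centred.
- collar: Bystander: steel collar 50 mm across and 18 mm high with a 26 mm hole, lying flat on the robot's side of the bench, to the right; origin under its centre.
- block_a: Bystander: dark steel block 30 x 45 mm, 60 mm high, on the far side of the bench, between the red trays; origin under its centre.
- block_b: Bystander: bright steel block 50 x 30 mm, 35 mm high, between the vise and the gauge; origin under its centre.
- bracket: Bystander: U-shaped zinc bracket 45 x 110 mm, 30 mm high, on the robot's side of the bench; origin under its centre.
- screwdriver: Bystander: screwdriver lying at the right side of the bench.
- drill: Bystander: cordless drill, 200 mm high, standing on its battery at the left side of the bench; origin under its centre.
Mind the look-alikes: they are no part of the job. What is shaped like the gauge but turquoise or yellow is not meant.

How it is judged:
On the way, in this order (a step that is already met when the one before it is completed fails the run):
1. the moving jaw is slid wide open (value of joint jaw above 0.02 m), for 0.2 s.
2. the rod is lifted out, its foot above the vise's jaws (z of rod_foot in the frame of vise above 0.08 m and contact force between the fingers and rod above 0.5 N), for 0.1 s.
At the end, for the whole second after the job is handed in: The gripper holds the rod still (<10 mm/s), upright (0.06 rad), foot centre within 4 mm of the hole's axis, foot underside 30 to 96 mm below the plate's top face, the gauge untouched (<0.3 N), the jaw still open by over 15 mm (contact force between the fingers and rod above 0.5 N and horizontal distance between rod_foot and gauge_hole below 0.004 m and z of rod_foot in the frame of gauge_hole between -0.096 and -0.03 m and angle between rod's own z axis and vertical below 0.06 rad and linear speed of rod below 0.01 m/s and contact force between rod and gauge below 0.3 N and value of joint jaw above 0.015 m); the arm keeps its last pose, push and grip.
It fails at once if the rod touches the gauge (0.5 N or more) (contact force between rod and gauge above 0.5 N).
It fails at once if the robot touches the gauge (1 N or more) (contact force between any of the fingers, the arm and gauge above 1 N).
It fails at once if a bystander is moved by more than 30 mm (distance of any of collar, block_a, block_b, bracket, screwdriver, drill from where it was at the start of the episode above 0.03 m).
It also fails if it takes over 58 s, if anything falls off the work surface, if the arm or the gripper's body presses on something with over 40 N, if the wrist force passes 120 N, or if a joint passes its speed limit or range.

## Robot

A 7-joint arm with a two-finger parallel gripper is mounted at the origin on the work surface. World frame = base frame: x ahead of the robot, y to its left, z up, the work surface at z = 0. Lengths are in m, angles in rad, forces in N, time in s.
With the tool pointing down it reaches from about 0.425 to 0.925 m from the base axis. Payload 6.8 kg.
Tool frame: the origin (TCP) lies at the very end of the fingers, on their centre line; the grasp point (between the pads) lies 19 mm behind it; z points along the fingers, y is the line along which they close (so a half turn about z gives the same grasp; the last joint's range is limited). The gripper opens to 85 mm and grips with 20 to 120 N. Pads are 22 mm wide; open, the fingers measure 114 mm over their backs; the gripper's body (76 mm by 85 mm) begins 54 mm behind the grasp point. The pads swing forward as they close: fully open they stand 13 mm farther back than shut.
Start: joints at [1.004, 0.477, 0.022, 1.555, -0.011, 1.109, -0.083], TCP at [0.299, -0.605, 0.231] pointing down, gripper open.
Joint ranges: [-2.96, 2.96], [-0.34, 2.1], [-1.41, 1.46], [0.24, 2.44], [-1.37, 4.51], [0.17, 1.92], [-2.96, 2.96]. Speed limits (rad/s): [2.39, 2.39, 3.14, 3.14, 3.14, 3.14, 3.14].

## Interface

Orientations are given as a rotation vector (axis times angle).
In Python, from bench import monitor, optics, r gives the robot as it stands.
- The arm moves only by the shell command python3 -m crank 'ROWS' [OPENING] [FORCE]. ROWS is JSON, a list of rows, each a list of 2 entries, a list of its own where there are three numbers: the shift along the tool's x, y, z in cm, then the turn, a rotation vector about the tool's x, y, z in rad. A call has 1 to 5 rows; each row shifts and turns the commanded pose from where the row before left it, along the tool's axes as they then stand; what a row does not reach is not made up. A row lasts 1/10 s, in which the tool goes at most 50 mm and 8.59 degrees, less where a joint would pass 70% of its speed; a pose out of reach is approached as far as the arm can. A call is refused whole if a number of a shift passes 5 or a number of a turn 0.15, either way. A call with a gripper value outside its range is refused whole. OPENING is the finger opening in cm, from 0 to 8.54, set as the call begins (- or left out, the last holds). The fingers move at their own pace and stop on an object; FORCE is the grip in N (left out, the last holds). Time passes only in rows, so rows that do not move let the fingers close. It gives the time, the measured TCP pose, the force, the opening and the grip force at its end, in the units of the state.
- monitor.get_obs(): the state, without advancing time (a new reading comes with each control period).
- optics.grab_frame(name): name is "side" or "top"; returns (picture, depth): 420x560x3 uint8, red, green, blue; 420x560 float32, m along the optical axis (not along the pixel's ray), 0 where there is no reading.
- optics.camera_model(name): a dict with "vertical_fov" (degrees; the focal length in pixels is half the picture's height over the tangent of half this angle, whatever the lens; pixels are square), "cx", "cy" (the principal point, pixels), "R" (3x3) and "t" (3): a world point X has camera coordinates R X + t. Camera axes: x right, y down, z forward; pixel columns grow to the right and rows downward; lengths in m; the calibration is good to about 2 mm. A picture is of the moment at which its call begins. camera_model takes no time and is no camera call.
- r.hand_in(): hands the job in; it is judged then, once.
The state is a dict: "clock": time; "joints": joint angles; "qvel": joint speeds; "tau": joint torques, N m; "tcp_pos": TCP position; "orientation": TCP orientation; "contact_force": force on the tool from outside, world axes, zero at the start; "moment": the same for the moment, N m; "grip_width": finger opening in m; "gripper_force": force on a finger pad.
Only numpy, scipy, OpenCV 4.12 (cv2) and the standard library are available. Lean on these libraries where they do the work, as an engineer would, in place of code of your own. Each camera call takes 0.05 s, during which the arm holds its last target. There are 200 camera calls.

## Working session

There is one attempt and no reset: what is moved stays moved. The work goes in short steps, Python scripts to look and compute and a shell command to move; the robot and the scene stay as the last step left them, time stands still between calls to the robot, and variables do not carry over. Pictures are saved under pics/ and viewed, at most 12 in all, crops included, and the job is handed in when it is done.

```bash
ls; mkdir -p pics; python3 - <<'E'
from bench import monitor, optics, r
import cv2, numpy as np
o=monitor.get_obs(); print({k:np.round(v,3).tolist() for k,v in o.items()})
for n in("side","top"):
    p,d=optics.grab_frame(n); cv2.imwrite(f"pics/{n}0.png",p[:,:,::-1]); np.savez(f"{n}0.npz",p=p,d=d)
    c=optics.camera_model(n); print(n,c, -np.array(c["R"]).T@np.array(c["t"]))
E
```

```text
pics
{'clock': 0.0, 'joints': [1.004, 0.478, 0.022, 1.556, -0.012, 1.109, -0.083], 'qvel': [-0.001, -0.001, 0.0, 0.0, 0.001, -0.002, 0.0], 'tau': [0.001, -59.645, 1.608, -28.12, 0.012, 0.009, -0.0], 'tcp_pos': [0.299, -0.605, 0.23], 'orientation': [-3.058, -0.714, 0.001], 'contact_force': [0.207, -0.781, 0.222], 'moment': [-0.02, -0.005, 0.007], 'gripper_force': 0.0, 'grip_width': 0.085}
side {'vertical_fov': 44.75878441930485, 'cx': 279.2440454634082, 'cy': 213.31072680116364, 'R': array([[-0.99423769,  0.10674226,  0.00987497],
       [ 0.05293699,  0.56899407, -0.82063599],
       [-0.09321534, -0.81538447, -0.57136596]]), 't': array([0.51304578, 0.03519453, 1.53471393])} [0.65128523 1.17659276 0.90069888]
top {'vertical_fov': 56.66762958265772, 'cx': 275.5850777397056, 'cy': 210.3436068276475, 'R': array([[-2.79841851e-02, -9.99592175e-01, -5.68940086e-03],
       [-9.84367811e-01,  2.85471688e-02, -1.73796066e-01],
       [ 1.73887603e-01,  7.36921798e-04, -9.84765230e-01]]), 't': array([0.06126328, 0.53186591, 1.03502307])} [0.34528841 0.0452923  1.11203949]
```

View pics/side0.png

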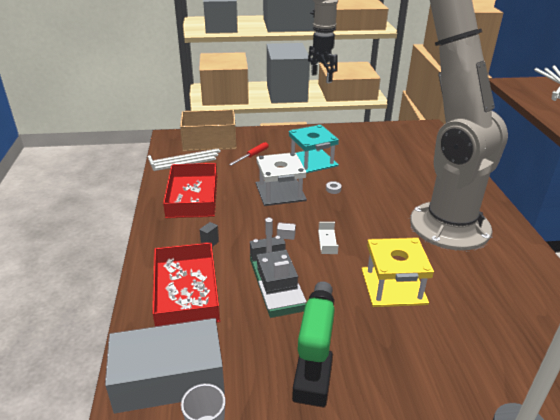

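View pics/top0.png

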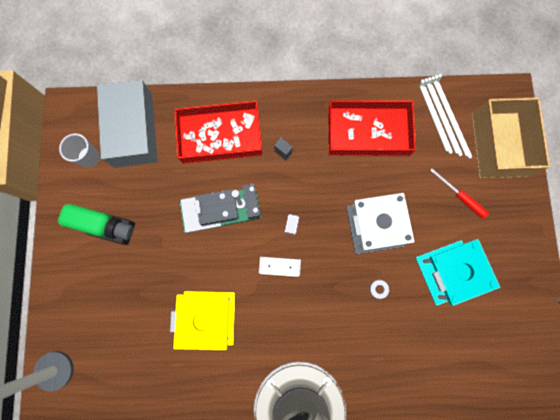

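The top view shows the vise at about (220,207), the aluminium gauge at (384,222), and block_b at (292,224). In the side view the rod stands at about (268,235).
Gauge candidates (top view): white/aluminium (384,222), turquoise (458,272), yellow (204,321). I choose the white one.
Rod candidates: the upright in the vise near top (250,190) / side (268,235), against the jaw lug and the white sticks at (445,115). I choose the upright in the vise and check it in a close crop.

```bash
cat > h.py <<'E'
import numpy as np, cv2
from bench import monitor, optics, r
from scipy.spatial.transform import Rotation as Ro
def cam(n):
    c=optics.camera_model(n); f=210/np.tan(np.radians(c["vertical_fov"])/2)
    return np.array(c["R"]),np.array(c["t"]),f,c["cx"],c["cy"]
def ray(n,u,v):
    R,t,f,cx,cy=cam(n); return -R.T@t, R.T@np.array([(u-cx)/f,(v-cy)/f,1])
def onplane(n,u,v,z):
    o,d=ray(n,u,v); return o+d*(z-o[2])/d[2]
def proj(n,X):
    R,t,f,cx,cy=cam(n); p=R@np.array(X)+t; return np.array([f*p[0]/p[2]+cx,f*p[1]/p[2]+cy])
def cloud(n,d):
    R,t,f,cx,cy=cam(n); v,u=np.mgrid[:420,:560]
    P=np.stack([(u-cx)/f*d,(v-cy)/f*d,d],-1); return (P-t)@R
E
python3 - <<'E'
from h import *
S=np.load("side0.npz");T=np.load("top0.npz")
a=cv2.resize(T["p"][170:245,170:270],None,fx=4,fy=4,interpolation=2)
b=cv2.resize(S["p"][210:320,235:315],None,fx=5,fy=5,interpolation=2)
im=np.zeros((560,800,3),np.uint8); im[:300,:400]=a; im[:550,400:800]=b
g=cv2.resize(T["p"][185:255,340:420],None,fx=3.4,fy=3.4,interpolation=2); im[300:300+g.shape[0],:g.shape[1]]=g
cv2.imwrite("pics/crop1.png",im[:,:,::-1])
for n,D in(("top",T),("side",S)):
    C=cloud(n,D["d"]); np.save(n+"C.npy",C)
C=np.load("topC.npy")
# gauge plate top by height
m=(abs(C[...,2]-.105)<.012)
m[:, :340]=0; m[:,425:]=0; m[:185]=0; m[260:]=0
m=m.astype(np.uint8)
cs,h=cv2.findContours(m,cv2.RETR_CCOMP,cv2.CHAIN_APPROX_NONE)
for c,hh in zip(cs,h[0]):
    if cv2.contourArea(c)>50:
        rc=cv2.minAreaRect(c); print(hh[3],cv2.contourArea(c),rc, onplane("top",*rc[0],.105), C[c[:,0,1],c[:,0,0]].mean(0))
print(np.median(C[m>0],0))
E
```

```text
-1 2511.5 ((381.5177001953125, 221.51290893554688), (49.89460372924805, 56.50193786621094), 81.11934661865234) [ 0.48552611 -0.22933187  0.105     ] [ 0.48617291 -0.23040665  0.1034277 ]
0 215.5 ((383.0, 221.5), (16.0, 17.0), 0.0) [ 0.48544881 -0.23319326  0.105     ] [ 0.48664601 -0.23449531  0.10183759]
[ 0.48506879 -0.23099303  0.10533084]
```

View pics/crop1.png

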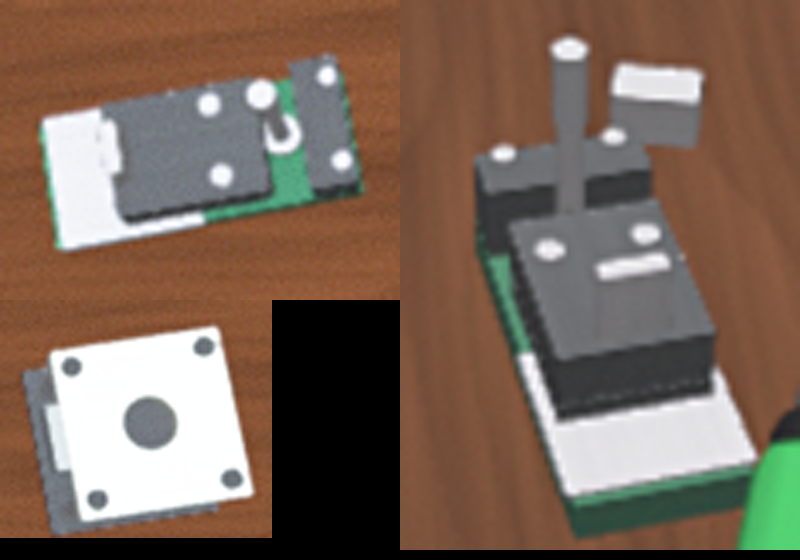

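```bash
python3 - <<'E'
from h import *
def tri(a,b):
    (o1,d1),(o2,d2)=ray("top",*a),ray("side",*b)
    s=np.linalg.lstsq(np.stack([d1,-d2],1),o2-o1,rcond=None)[0]
    p,q=o1+s[0]*d1,o2+s[1]*d2; return (p+q)/2,np.linalg.norm(p-q)
pt,ps=(170+261/4-.4,170+94/4-.4),(235+170/5-.4,210+48/5-.4)
print("rodtop",onplane("top",*pt,.165),onplane("side",*ps,.165),tri(pt,ps))
lt,ls=(170+108/4-.4,170+147/4-.4),(235+233/5-.4,210+266/5-.4)
print("lugtop",onplane("top",*lt,.113),onplane("side",*ls,.113),tri(lt,ls))
# gauge: white plate and hole in both views
for n,box in(("top",(340,185,425,260)),("side",(245,140,320,205))):
    p=np.load(n+"0.npz")["p"]; C=np.load(n+"C.npy"); x0,y0,x1,y1=box
    sub=cv2.cvtColor(p,cv2.COLOR_RGB2GRAY)[y0:y1,x0:x1]; m=((sub>170)).astype(np.uint8)
    cs,h=cv2.findContours(m,cv2.RETR_CCOMP,cv2.CHAIN_APPROX_NONE)
    for c,hh in zip(cs,h[0]):
        if cv2.contourArea(c)<60: continue
        if hh[3]<0:
            rc=cv2.minAreaRect(c); print(n,"plate",rc); q=[onplane(n,a+x0,b+y0,.105)[:2] for a,b in cv2.approxPolyDP(c,6,True)[:,0]]; print(np.round(q,4).tolist(),np.mean(q,0))
            W=np.array([onplane(n,a+x0,b+y0,.105)[:2] for a,b in c[:,0]],np.float32); print("metric",cv2.minAreaRect(W))
        else:
            e=cv2.fitEllipse(c); W=np.array([onplane(n,a+x0,b+y0,.105)[:2] for a,b in c[:,0]],np.float32); print(n,"hole",e[0][0]+x0,e[0][1]+y0,onplane(n,e[0][0]+x0,e[0][1]+y0,.105),cv2.minEnclosingCircle(W))
# vise base yaw: jaw top surface points
C=np.load("topC.npy"); m=abs(C[...,2]-.07)<.006; m[:,:175]=0;m[:,265:]=0;m[:180]=0;m[235:]=0
P=C[m][:,:2].astype(np.float32); print("jawtop",cv2.minAreaRect(P),len(P))
m=(C[...,2]<.035)&(C[...,2]>.018); m[:,:175]=0;m[:,265:]=0;m[:180]=0;m[240:]=0
P=C[m][:,:2].astype(np.float32); print("base",cv2.minAreaRect(P),len(P))
E
```

```text
rodtop [0.55904248 0.14618017 0.165     ] [0.56030616 0.14968526 0.165     ] (array([0.55980559, 0.14639597, 0.16256816]), np.float64(0.00042878353808103065))
lugtop [0.5382697  0.25202092 0.113     ] [0.54009076 0.25723273 0.113     ] (array([0.53928799, 0.2527751 , 0.10909078]), np.float64(0.0005321889440033662))
top plate ((42.28377914428711, 36.20270538330078), (51.45688247680664, 56.060054779052734), 80.53767395019531)
[[0.5599, -0.2917], [0.5447, -0.1639], [0.4154, -0.1789], [0.4323, -0.3093]] [ 0.48806407 -0.23594338]
metric ((0.48693445324897766, -0.2301018387079239), (0.1337197870016098, 0.14451666176319122), 7.057518482208252)
top hole 383.79193115234375 220.76892471313477 [ 0.4873132  -0.23540161  0.105     ] ((0.4874313771724701, -0.2352430522441864), 0.022351309657096863)
side plate ((43.84449768066406, 23.733901977539062), (22.39533805847168, 62.39065933227539), 84.14398956298828)
[[0.3708, -0.1945], [0.3636, -0.3145], [0.4102, -0.1856], [0.4055, -0.3041], [0.5592, -0.2833], [0.5465, -0.1612]] [ 0.44263998 -0.24054578]
metric ((0.4503207504749298, -0.23427891731262207), (0.20972084999084473, 0.14077721536159515), 7.060013771057129)
side hole 280.4032669067383 164.03411865234375 [ 0.48862249 -0.23046421  0.105     ] ((0.4886581003665924, -0.23070602118968964), 0.023909930139780045)
jawtop ((0.5499431490898132, 0.18022483587265015), (0.0911535695195198, 0.16516664624214172), 8.769397735595703) 1436
base ((0.545243501663208, 0.2052253782749176), (0.0947590172290802, 0.2207268476486206), 8.580842971801758) 833
```

```bash
cat >> h.py <<'E'
def tgt_R(yaw):   # tool z down, tool y along world direction yaw
    y=np.array([np.cos(yaw),np.sin(yaw),0]); z=np.array([0,0,-1.]); return np.stack([np.cross(y,z),y,z],1)
def need(pos,yaw=None,Rg=None):
    o=monitor.get_obs(); R0=Ro.from_rotvec(o["orientation"]).as_matrix()
    if yaw is not None:
        c=[tgt_R(yaw),tgt_R(yaw+np.pi)]; Rg=min(c,key=lambda R:Ro.from_matrix(R0.T@R).magnitude())
    w=Ro.from_matrix(R0.T@Rg).as_rotvec()
    print("t",round(o["clock"],2),"tcp",np.round(o["tcp_pos"],4),"F",np.round(o["contact_force"],1),"w",round(o["grip_width"],4),"gf",round(o["gripper_force"],1))
    print("turn",np.round(w,3),"| shift after turn cm",np.round(100*Rg.T@(np.array(pos)-o["tcp_pos"]),2),"| now axes",np.round(100*R0.T@(np.array(pos)-o["tcp_pos"]),2))
E
python3 -c "
from h import *
need([.5385,.2535,.21],np.radians(98.7))"
```

```text
t 0.1 tcp [ 0.2987 -0.6047  0.2304] F [-0.4  0.2 -0. ] w 0.0855 gf 0.0
turn [-0.002  0.     0.307] | shift after turn cm [ 36.69 -81.21   2.04] | now axes [ 59.51 -66.33   2.14]
```

```bash
python3 -m crank '[[[0,0,0],[0,0,0.15]],[[0,0,0],[0,0,0.15]],[[1.2,-2.65,0],[0,0,0]],[[1.83,-4.05,0],[0,0,0]],[[1.83,-4.05,0],[0,0,0]]]' && python3 -m crank '[[[1.83,-4.05,0],[0,0,0]],[[1.83,-4.05,0],[0,0,0]],[[1.83,-4.05,0],[0,0,0]],[[1.83,-4.05,0],[0,0,0]],[[1.83,-4.05,0],[0,0,0]]]' && python3 -m crank '[[[1.83,-4.05,0],[0,0,0]],[[1.83,-4.05,0],[0,0,0]],[[1.83,-4.05,0],[0,0,0]],[[1.83,-4.05,0],[0,0,0]],[[1.83,-4.05,0],[0,0,0]]]'; python3 -c "
from h import *
need([.5385,.2535,.21],np.radians(98.7))"
```

```text
clock: 0.6
tcp_pos: [0.3297, -0.4901, 0.2306]
orientation: [-3.131, -0.247, 0.001]
contact_force: [0.3, 0.3, 0.4]
grip_width: 0.0855
gripper_force: 0.0
clock: 1.1
tcp_pos: [0.3882, -0.2751, 0.2311]
orientation: [-3.132, -0.249, 0.0]
contact_force: [0.6, 0.1, 0.0]
grip_width: 0.0855
gripper_force: 0.0
clock: 1.6
tcp_pos: [0.4465, -0.0608, 0.2312]
orientation: [3.132, 0.249, -0.0]
contact_force: [0.8, -0.9, -0.1]
grip_width: 0.0851
gripper_force: 0.0
t 1.6 tcp [ 0.4465 -0.0608  0.2312] F [ 0.8 -0.9 -0.1] w 0.0851 gf 0.0
turn [0.    0.    0.007] | shift after turn cm [ 13.85 -29.68   2.12] | now axes [ 14.05 -29.58   2.12]
```

```bash
python3 -m crank '[[[2,-4.2,0],[0,0,0]],[[2,-4.2,0],[0,0,0]],[[2,-4.2,0],[0,0,0]],[[2,-4.2,0],[0,0,0]],[[2,-4.2,0],[0,0,0]]]' && python3 -m crank '[[[2,-4.2,0],[0,0,0]],[[0,0,0],[0,0,0]],[[0,0,0],[0,0,0]],[[0,0,0],[0,0,0]]]'; python3 -c "
from h import *
need([.5385,.2535,.21],np.radians(98.7))"
```

```text
clock: 2.1
tcp_pos: [0.5122, 0.1622, 0.2311]
orientation: [3.131, 0.249, -0.0]
contact_force: [0.7, -0.4, -0.5]
grip_width: 0.0857
gripper_force: 0.0
clock: 2.5
tcp_pos: [0.525, 0.2038, 0.2308]
orientation: [3.131, 0.247, -0.002]
contact_force: [0.7, -0.3, -0.4]
grip_width: 0.0852
gripper_force: 0.0
t 2.5 tcp [0.525  0.2038 0.2308] F [ 0.7 -0.3 -0.4] w 0.0852 gf 0.0
turn [0.001 0.001 0.006] | shift after turn cm [ 2.09 -4.71  2.08] | now axes [ 2.11 -4.7   2.07]
```

```bash
python3 -m crank '[[[2.1,-4.5,0],[0,0,0.006]],[[0,-0.2,2.5],[0,0,0]],[[0,0,4],[0,0,0]],[[0,0,4],[0,0,0]],[[0,0,4],[0,0,0]]]' && python3 -m crank '[[[0,0,0.3],[0,0,0]],[[0,0,0],[0,0,0]],[[0,0,0],[0,0,0]]]'; python3 - <<'E'
from h import *
need([.5385,.2535,.083],np.radians(98.7))
p,d=optics.grab_frame("side"); cv2.imwrite("pics/s1.png",cv2.resize(p[180:330,200:400],None,fx=4,fy=4)[:,:,::-1])
E
```

```text
clock: 3.0
tcp_pos: [0.539, 0.2527, 0.0853]
orientation: [3.132, 0.235, 0.001]
contact_force: [0.2, 0.3, -0.1]
grip_width: 0.0852
gripper_force: 0.0
clock: 3.3
tcp_pos: [0.5401, 0.2551, 0.0856]
orientation: [-3.131, -0.238, -0.005]
contact_force: [0.2, -0.2, -0.1]
grip_width: 0.0854
gripper_force: 0.0
t 3.3 tcp [0.5401 0.2551 0.0856] F [ 0.2 -0.2 -0.1] w 0.0854 gf 0.0
turn [-0.001 -0.003 -0.   ] | shift after turn cm [-0.18  0.14  0.26] | now axes [-0.18  0.14  0.26]
```

View pics/s1.png

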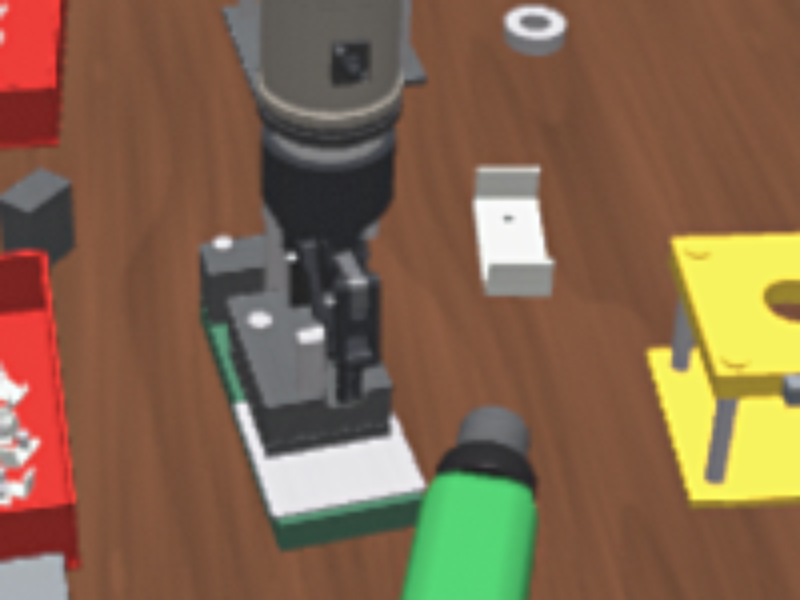

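Side view: the fingers straddle the lug (crop (320,340)). The near finger is slightly to the -x side but well within the 36 mm width, so I'll grip the lug.

```bash
python3 -m crank '[[[0,0,0],[0,0,0]],[[0,0,0],[0,0,0]],[[0,0,0],[0,0,0]],[[0,0,0],[0,0,0]],[[0,0,0],[0,0,0]]]' 0.6 20; python3 -m crank '[[[0,0,0],[0,0,0]],[[0,0,0],[0,0,0]],[[0,0,0],[0,0,0]],[[0,0,0],[0,0,0]],[[0,0,0],[0,0,0]]]'; python3 - <<'E'
from h import *
need([.54,.255,.083],np.radians(98.7))
E
```

```text
clock: 3.85
tcp_pos: [0.5386, 0.2548, 0.0834]
orientation: [3.132, 0.24, 0.0]
contact_force: [-0.2, -1.8, 0.8]
grip_width: 0.0118
gripper_force: 0.5
clock: 4.35
tcp_pos: [0.5387, 0.2548, 0.0835]
orientation: [3.132, 0.24, 0.0]
contact_force: [-1.5, -2.5, 4.1]
grip_width: 0.0117
gripper_force: 24.0
t 4.35 tcp [0.5387 0.2548 0.0835] F [-1.5 -2.5  4.1] w 0.0117 gf 24.0
turn [ 0.    -0.     0.001] | shift after turn cm [ 0.14 -0.    0.05] | now axes [ 0.14 -0.    0.05]
```

```bash
python3 -m crank '[[[0,-0.6,0],[0,0,0]],[[0,-0.7,0],[0,0,0]],[[0,-0.7,0],[0,0,0]],[[0,-0.5,0],[0,0,0]],[[0,0,0],[0,0,0]]]'; python3 -m crank '[[[0,-0.4,0],[0,0,0]],[[0,-0.3,0],[0,0,0]],[[0,0,0],[0,0,0]]]'
```

```text
clock: 4.85
tcp_pos: [0.5345, 0.2807, 0.0835]
orientation: [-3.132, -0.241, -0.0]
contact_force: [-1.6, -0.1, 4.0]
grip_width: 0.0117
gripper_force: 23.9
clock: 5.15
tcp_pos: [0.5336, 0.2868, 0.0835]
orientation: [3.132, 0.24, -0.0]
contact_force: [-2.0, -1.1, 6.1]
grip_width: 0.0117
gripper_force: 24.1
```

```bash
python3 -m crank '[[[0,0,0],[0,0,0]],[[0,0,0],[0,0,0]],[[0,0,0],[0,0,0]],[[0,0,0],[0,0,0]]]' 8.5 20; python3 -m crank '[[[0,0,-4],[0,0,0]],[[0,0,-4],[0,0,0]],[[0,0,-4],[0,0,0]],[[0,0,0],[0,0,0]],[[0,0,0],[0,0,0]]]';  python3 - <<'E'
from h import *
need([.5597,.148,.205],np.radians(98.7))
p,d=optics.grab_frame("side"); cv2.imwrite("pics/s2.png",cv2.resize(p[180:330,200:400],None,fx=4,fy=4)[:,:,::-1])
E
```

```text
clock: 5.55
tcp_pos: [0.5337, 0.2866, 0.0831]
orientation: [-3.132, -0.24, 0.0]
contact_force: [0.6, 0.2, -0.8]
grip_width: 0.0692
gripper_force: 0.0
clock: 6.05
tcp_pos: [0.5342, 0.2869, 0.2042]
orientation: [-3.132, -0.239, -0.003]
contact_force: [-0.4, -0.2, -1.4]
grip_width: 0.0851
gripper_force: 0.0
t 6.05 tcp [0.5342 0.2869 0.2042] F [-0.4 -0.2 -1.4] w 0.0851 gf 0.0
turn [-0.001 -0.002  0.001] | shift after turn cm [ 0.42 14.11 -0.08] | now axes [ 0.41 14.11 -0.09]
```

View pics/s2.png

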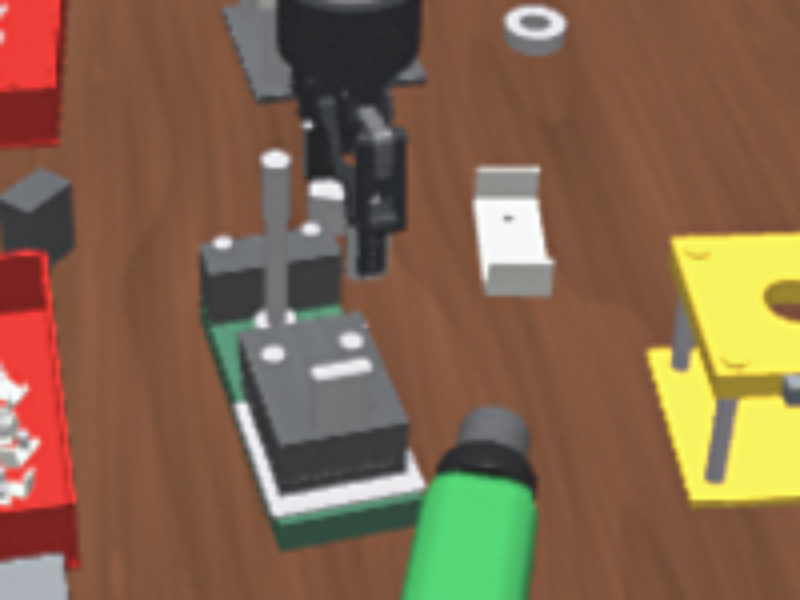

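The crop shows the jaw wide open (lug at (340,370)). The rod still stands with its foot free at (274,322) and its top at (276,158).

```bash
python3 -m crank '[[[0.2,4,0],[0,0,0]],[[0.2,4,0],[0,0,0]],[[0,4,0],[0,0,0]],[[0,2.1,0],[0,0,0]],[[0,0,0],[0,0,0]]]' >/dev/null; python3 -m crank '[[[0,0,0],[0,0,0]],[[0,0,0],[0,0,0]]]' >/dev/null;  python3 - <<'E'
from h import *
need([.5597,.148,.123],np.radians(98.7))
p,d=optics.grab_frame("side"); q,_=optics.grab_frame("top")
im=np.hstack([cv2.resize(p[150:290,220:340],None,fx=4,fy=4),cv2.resize(q[130:270,180:260],None,fx=4,fy=4)])
cv2.imwrite("pics/s3.png",im[:,:,::-1])
print(proj("side",monitor.get_obs()["tcp_pos"]),proj("top",monitor.get_obs()["tcp_pos"]))
E
```

```text
t 6.8 tcp [0.5583 0.1495 0.2025] F [-0.2  0.  -0. ] w 0.0851 gf 0.0
turn [-0.001  0.001  0.003] | shift after turn cm [0.12 0.17 7.95] | now axes [0.13 0.18 7.95]
[269.28614167 206.50213851] [231.69456672 189.90347434]
```

View pics/s3.png

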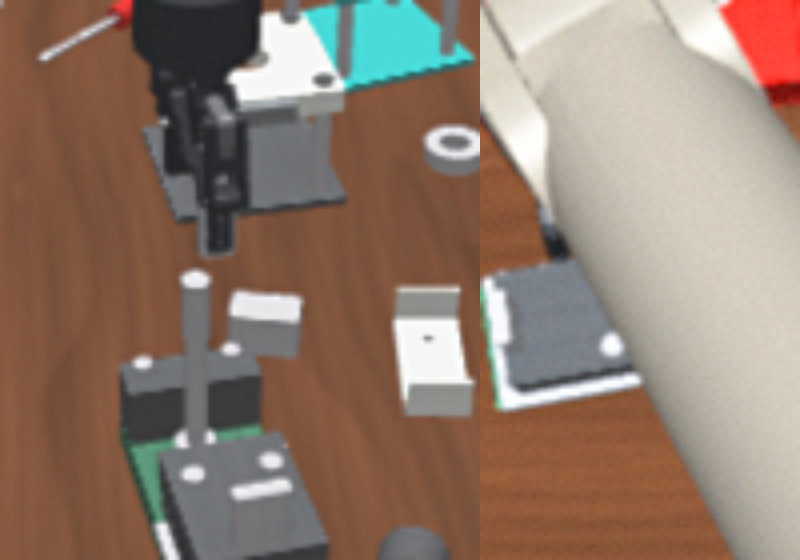

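Side crop: the fingers are centred over the rod top (196,280); my projected TCP falls at column 197. The top view is hidden by the arm. Descending.

```bash
python3 -m crank '[[[0.1,0.2,2],[0,0,0.003]],[[0,0,2],[0,0,0]],[[0,0,2],[0,0,0]],[[0,0,1.9],[0,0,0]],[[0,0,0],[0,0,0]]]'; python3 -m crank '[[[0,0,0],[0,0,0]],[[0,0,0],[0,0,0]],[[0,0,0],[0,0,0]],[[0,0,0],[0,0,0]],[[0,0,0],[0,0,0]]]' 1.4 40;python3 -m crank '[[[0,0,0],[0,0,0]],[[0,0,0],[0,0,0]],[[0,0,0],[0,0,0]],[[0,0,0],[0,0,0]],[[0,0,0],[0,0,0]]]'
```

```text
clock: 7.4
tcp_pos: [0.5583, 0.1465, 0.1218]
orientation: [3.132, 0.238, -0.008]
contact_force: [-0.0, 0.4, -0.1]
grip_width: 0.0851
gripper_force: 0.0
clock: 7.9
tcp_pos: [0.5608, 0.1465, 0.125]
orientation: [-3.132, -0.235, -0.002]
contact_force: [0.2, 0.5, 0.9]
grip_width: 0.0172
gripper_force: 39.2
clock: 8.4
tcp_pos: [0.5609, 0.1466, 0.125]
orientation: [-3.132, -0.235, -0.002]
contact_force: [-0.8, 1.3, 6.1]
grip_width: 0.0167
gripper_force: 39.3
```

```bash
python3 -m crank '[[[0,0,-1],[0,0,0]],[[0,0,-2],[0,0,0]],[[0,0,-3],[0,0,0]],[[0,0,-3],[0,0,0]],[[0,0,-3],[0,0,0]]]'; python3 -m crank '[[[0,0,-2],[0,0,0]],[[0,0,-0.5],[0,0,0]],[[0,0,0],[0,0,0]],[[0,0,0],[0,0,0]]]'; python3 - <<'E'
from h import *
need([.488,-.233,.265],np.radians(98.7))
p,d=optics.grab_frame("side"); cv2.imwrite("pics/s4.png",cv2.resize(p[120:320,180:380],None,fx=3,fy=3)[:,:,::-1])
E
```

```text
clock: 8.9
tcp_pos: [0.5596, 0.1452, 0.245]
orientation: [3.132, 0.235, -0.003]
contact_force: [0.7, 0.1, -2.3]
grip_width: 0.0171
gripper_force: 39.2
clock: 9.3
tcp_pos: [0.5595, 0.1454, 0.2677]
orientation: [3.132, 0.235, -0.004]
contact_force: [-0.3, 0.4, -3.3]
grip_width: 0.0166
gripper_force: 39.3
t 9.3 tcp [0.5595 0.1454 0.2677] F [-0.3  0.4 -3.3] w 0.0166 gf 39.3
turn [ 0.001  0.003 -0.002] | shift after turn cm [-12.79  36.33   0.27] | now axes [-12.71  36.36   0.33]
```

View pics/s4.png

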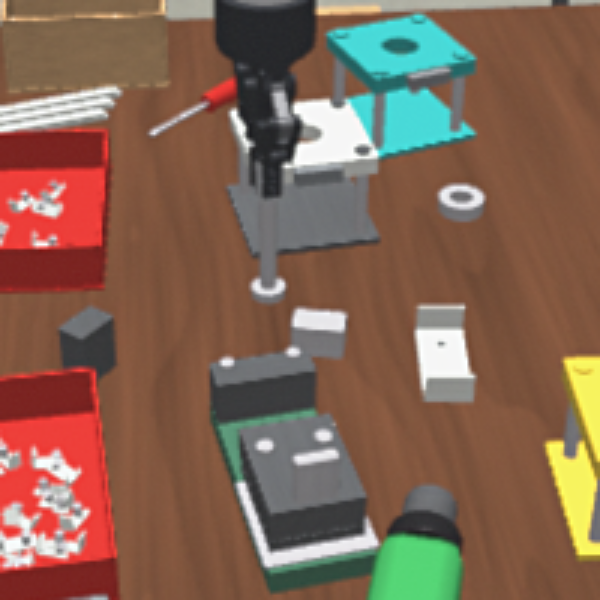

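The rod is out (foot at crop (268,288), upright) and the jaw is still open. Next I carry it over the gauge.

```bash
python3 -m crank '[[[-0.7,2,0],[0,0,0]],[[-1.2,3.4,0],[0,0,0]],[[-1.4,4,0],[0,0,0]],[[-1.4,4,0],[0,0,0]],[[-1.4,4,0],[0,0,0]]]' >/dev/null; python3 -m crank '[[[-1.4,4,0],[0,0,0]],[[-1.4,4,0],[0,0,0]],[[-1.4,4,0],[0,0,0]],[[-1.2,3.4,0],[0,0,0]],[[-0.7,2,0],[0,0,0]]]' >/dev/null;python3 -m crank '[[[0,0,0],[0,0,0]],[[0,0,0],[0,0,0]],[[0,0,0],[0,0,0]],[[0,0,0],[0,0,0]],[[0,0,0],[0,0,0]]]' >/dev/null; python3 - <<'E'
from h import *
need([.488,-.233,.265],np.radians(98.7))
p,d=optics.grab_frame("side"); np.savez("s5.npz",p=p,d=d)
q,_=optics.grab_frame("top")
a=cv2.resize(p[90:210,230:330],None,fx=4,fy=4); b=cv2.resize(q[160:280,330:430],None,fx=4,fy=4)
cv2.imwrite("pics/s5.png",np.hstack([a,b])[:,:,::-1])
E
```

```text
t 10.85 tcp [ 0.492  -0.2152  0.2692] F [ 0.3 -0.6 -3. ] w 0.0172 gf 39.3
turn [-0.  0. -0.] | shift after turn cm [-0.66  1.7   0.42] | now axes [-0.66  1.7   0.42]
```

View pics/s5.png

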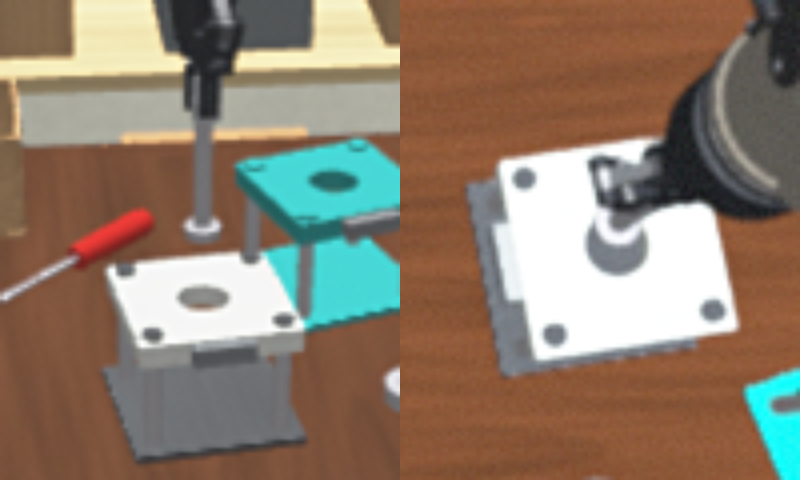

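The side crop shows the foot (203,228) behind and above the hole (203,297). The top crop also shows the foot (617,232) next to the dark hole (617,243). Moving in closer and lower, still above the plate.

```bash
python3 -m crank '[[[-0.35,0.8,1],[0,0,0]],[[-0.3,0.8,2],[0,0,0]],[[0,0.1,1.4],[0,0,0]],[[0,0,0],[0,0,0]],[[0,0,0],[0,0,0]]]' >/dev/null;python3 -m crank '[[[0,0,0],[0,0,0]],[[0,0,0],[0,0,0]],[[0,0,0],[0,0,0]]]' >/dev/null; python3 - <<'E'
from h import *
need([.488,-.233,.225],np.radians(98.7)); o=monitor.get_obs(); zf=o["tcp_pos"][2]-.1; print("foot z",zf)
ims=[]
for n,u,v in(("side",280,160),("top",384,220)):
    p,d=optics.grab_frame(n); np.savez(n+"6.npz",p=p,d=d)
    c=proj(n,[*o["tcp_pos"][:2],zf]); h=proj(n,[.488,-.233,.105]); print(n,"pred foot",c,"hole",h)
    a=p[v-35:v+25,u-20:u+20] ; ims.append(cv2.resize(a,None,fx=10,fy=10,interpolation=cv2.INTER_CUBIC))
    C=cloud(n,d); m=(abs(C[...,2]-zf-.008)<.02)&(np.hypot(C[...,0]-o["tcp_pos"][0],C[...,1]-o["tcp_pos"][1])<.03)
    print(m.sum(),C[m].min(0),C[m].max(0))
cv2.imwrite("pics/s6.png",np.hstack(ims)[:,:,::-1])
E
```

```text
t 11.75 tcp [ 0.4882 -0.234   0.2259] F [ 0.   0.  -3.1] w 0.017 gf 39.3
turn [ 0.001 -0.001 -0.002] | shift after turn cm [-0.01 -0.1   0.09] | now axes [-0.01 -0.1   0.09]
foot z 0.12594504580693885
side pred foot [280.48237114 157.66753413] hole [280.51143014 163.6339608 ]
63 [ 0.47357745 -0.24249864  0.12285083] [ 0.50030327 -0.21331664  0.15371576]
top pred foot [385.39354927 219.22422228] hole [382.85171133 220.53487958]
57 [ 0.47257517 -0.24825729  0.12693374] [ 0.49275082 -0.22114062  0.15355648]
```

View pics/s6.png

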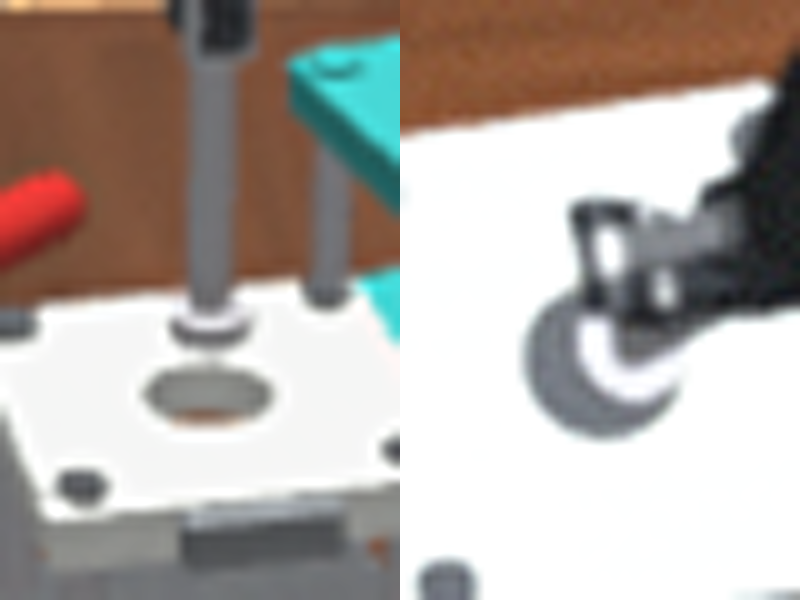

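```bash
python3 -m crank '[[[0,-0.12,0.7],[0,0,0]],[[0,0,0.7],[0,0,0]],[[0,0,0],[0,0,0]],[[0,0,0],[0,0,0]],[[0,0,0],[0,0,0]]]' >/dev/null;python3 -m crank '[[[0,0,0],[0,0,0]],[[0,0,0],[0,0,0]],[[0,0,0],[0,0,0]]]' >/dev/null; python3 - <<'E'
from h import *
need([.488,-.233,.225],np.radians(98.7)); o=monitor.get_obs(); zf=o["tcp_pos"][2]-.1; print("foot z",zf)
ims=[]
for n,u,v in(("side",280,160),("top",384,220)):
    ps=[optics.grab_frame(n) for _ in range(4)]; p=np.mean([a[0] for a in ps],0).astype(np.uint8); d=np.median([a[1] for a in ps],0); np.savez(n+"7.npz",p=p,d=d)
    for nm,X in(("footbot",[*o["tcp_pos"][:2],zf]),("foottop",[*o["tcp_pos"][:2],zf+.01]),("hole",[.488,-.233,.105])):
        c=proj(n,X); print(n,nm,c,"crop",(c-[u-20,v-35]+.5)*10)
    a=p[v-35:v+25,u-20:u+20] ; ims.append(cv2.resize(a,None,fx=10,fy=10,interpolation=cv2.INTER_CUBIC))
C=cloud("top",np.load("top7.npz")["d"]); print("ringz",C[219:225,380:390,2].round(3))
cv2.imwrite("pics/s7.png",np.hstack(ims)[:,:,::-1])
E
```

```text
t 12.65 tcp [ 0.4877 -0.2329  0.2115] F [-0.6  0.9 -3.6] w 0.0169 gf 39.3
turn [ 0.    -0.    -0.002] | shift after turn cm [ 0.03  0.02 -1.35] | now axes [ 0.03  0.02 -1.35]
foot z 0.11145088170625539
side footbot [280.63258586 161.8642424 ] crop [211.32585862 373.64242398]
side foottop [280.66880147 159.08159735] crop [211.68801475 345.81597355]
side hole [280.51143014 163.6339608 ] crop [210.1143014  391.33960797]
top footbot [383.47343406 220.28211208] crop [199.73434059 357.82112083]
top foottop [384.51366483 219.70314666] crop [210.13664833 352.03146659]
top hole [382.85171133 220.53487958] crop [193.51711326 360.34879578]
ringz [[0.123 0.121 0.12  0.129 0.14  0.148 0.156 0.163 0.261 0.174]
 [0.121 0.121 0.122 0.129 0.137 0.143 0.151 0.157 0.162 0.168]
 [0.123 0.121 0.122 0.126 0.135 0.142 0.145 0.149 0.155 0.153]
 [0.121 0.121 0.123 0.123 0.127 0.132 0.136 0.136 0.122 0.121]
 [0.117 0.122 0.122 0.122 0.122 0.124 0.119 0.121 0.12  0.123]
 [0.008 0.119 0.123 0.121 0.121 0.123 0.123 0.122 0.124 0.008]]
```

View pics/s7.png

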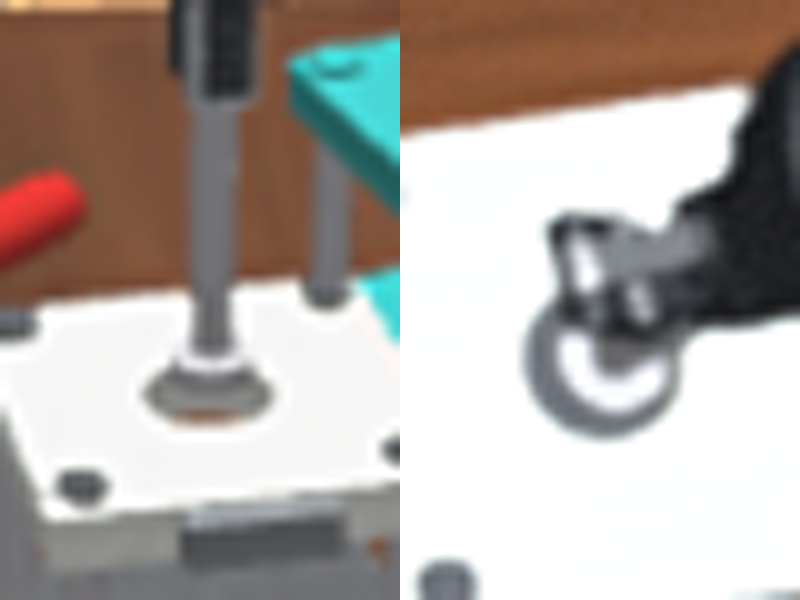

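Top crop: the foot ring, centred near (612,358), sits inside the hole centred near (602,361), about 2 mm off. Side crop: the stem and foot are at column 212.5 and the hole at 209, about 1.2 mm off. Both views agree: correct by x +1.3 mm, y -1.8 mm. Foot height is confirmed by depth (ring top 0.1215).

```bash
python3 -m crank '[[[0.1,0.2,0],[0,0,0]],[[0,0,0],[0,0,0]],[[0,0,0],[0,0,0]],[[0,0,0],[0,0,0]],[[0,0,0],[0,0,0]]]' >/dev/null; cat > meas.py <<'E'
from h import *
need([.489,-.2347,.2115],np.radians(98.7)); o=monitor.get_obs(); zt=o["tcp_pos"][2]-.09
p=np.mean([optics.grab_frame("top")[0] for _ in range(4)],0).astype(np.float32); g=p.mean(2)
if __name__=="__main__":
    g0=np.load("top0.npz")["p"].astype(np.float32).mean(2)
    for nm,G in(("before",g0),("now",g)):
        print(nm,"row222",G[222,374:396].astype(int),"row224",G[224,374:396].astype(int)); print("col383",G[212:232,383].astype(int),"col385",G[212:232,385].astype(int))
    print("hole centre shift to foot top level, predicted if concentric:",proj("top",[.488,-.233,zt])-proj("top",[.488,-.233,.105]))
    s=np.mean([optics.grab_frame("side")[0] for _ in range(4)],0).mean(2)
    print("side stem row150",s[150,272:290].astype(int),"ring row160",s[160,272:290].astype(int),s[161,272:290].astype(int),"hole row165",s[165,270:292].astype(int))
E
python3 meas.py
```

```text
t 13.55 tcp [ 0.4889 -0.2347  0.2113] F [ 0.6 -0.1 -3.4] w 0.0168 gf 39.3
turn [ 0.     0.    -0.002] | shift after turn cm [ 0.01  0.   -0.02] | now axes [ 0.01  0.   -0.02]
before row222 [255 255 191 125 119 121 124 122 123 124 127 123 123 126 123 124 123 145
 234 255 255 255] row224 [255 255 250 168 117 118 122 117 123 119 122 122 120 124 120 115 122 177
 253 255 255 254]
col383 [255 182 116 120 124 122 124 123 124 126 124 126 119 122 115 117 153 243
 255 255] col385 [255 203 131 122 124 124 125 122 123 124 123 117 122 123 114 121 152 241
 255 255]
now row222 [255 255 202 126 123 120 135 206 247 249 239 211 204 225 247 251 231 183
 238 255 255 255] row224 [255 255 254 173 123 121 117 116 153 219 243 247 249 246 240 189 141 183
 254 255 255 255]
col383 [240 181 114  85  76 125 194 206 215 232 249 250 219 139 118 123 159 247
 255 255] col385 [137  88  69  71  58  56  81 102 109 134 211 251 247 177 123 120 162 248
 255 255]
hole centre shift to foot top level, predicted if concentric: [ 1.68524831 -0.93946213]
side stem row150 [ 91  92  94  92  89  88  96 112 115 115 108  92  89  89  88  86  85  85] ring row160 [246 246 247 248 238 228 225 173 168 169 207 229 219 231 249 247 245 245] [246 247 250 250 213 170 212 222 231 230 222 181 147 224 252 248 246 245] hole row165 [245 245 246 248 221 143 131 134 135 135 135 134 135 134 133 128 150 226
 250 246 245 245]
```

```bash
python3 -m crank '[[[0.03,-0.02,0.4],[0,0,0.0]],[[0,0,0.6],[0,0,0]],[[0,0,0.6],[0,0,0]],[[0,0,0.4],[0,0,0]],[[0,0,0],[0,0,0]]]' ; python3 -m crank '[[[0,0,0],[0,0,0]],[[0,0,0],[0,0,0]],[[0,0,0],[0,0,0]]]' >/dev/null; python3 meas.py; python3 - <<'E'
from h import *
ims=[]
for n,u,v in(("side",280,160),("top",384,220)):
    p=optics.grab_frame(n)[0]; ims.append(cv2.resize(p[v-35:v+25,u-20:u+20],None,fx=10,fy=10,interpolation=cv2.INTER_CUBIC))
cv2.imwrite("pics/s8.png",np.hstack(ims)[:,:,::-1])
E
```

```text
clock: 14.45
tcp_pos: [0.4886, -0.2342, 0.1903]
orientation: [-3.132, -0.235, 0.002]
contact_force: [-0.0, -0.1, -3.2]
grip_width: 0.0173
gripper_force: 39.3
t 14.75 tcp [ 0.4893 -0.2345  0.1916] F [ 0.5  0.  -2.7] w 0.0169 gf 39.3
turn [ 0.    -0.    -0.002] | shift after turn cm [-0.04  0.01 -1.99] | now axes [-0.04  0.01 -1.99]
before row222 [255 255 191 125 119 121 124 122 123 124 127 123 123 126 123 124 123 145
 234 255 255 255] row224 [255 255 250 168 117 118 122 117 123 119 122 122 120 124 120 115 122 177
 253 255 255 254]
col383 [255 182 116 120 124 122 124 123 124 126 124 126 119 122 115 117 153 243
 255 255] col385 [255 203 131 122 124 124 125 122 123 124 123 117 122 123 114 121 152 241
 255 255]
now row222 [255 255 198 118 153 241 251 231 175 136 129 147 185 229 246 176 127 153
 242 255 255 255] row224 [255 255 253 171 113 142 215 248 252 251 250 252 252 244 175 122 126 186
 254 255 255 255]
col383 [137 121  80  60  61  51  42  69 104 107 136 213 251 247 169 119 156 246
 255 255] col385 [132 119 138 148 135 101  54  65 102 111 147 226 252 242 154 116 158 247
 255 255]
hole centre shift to foot top level, predicted if concentric: [-0.34741807  0.19367242]
side stem row150 [ 91  93  93  92  89  89  97 112 115 114 107  90  89  89  89  86  84  85] ring row160 [246 246 247 248 250 254 230 117 105 112 197 255 251 248 247 246 245 245] [246 247 249 250 242 230 181 111 108 109 158 233 239 250 250 248 246 245] hole row165 [245 245 246 248 219 146 177 229 191 136 124 134 186 237 213 130 147 226
 250 246 245 245]
```

View pics/s8.png

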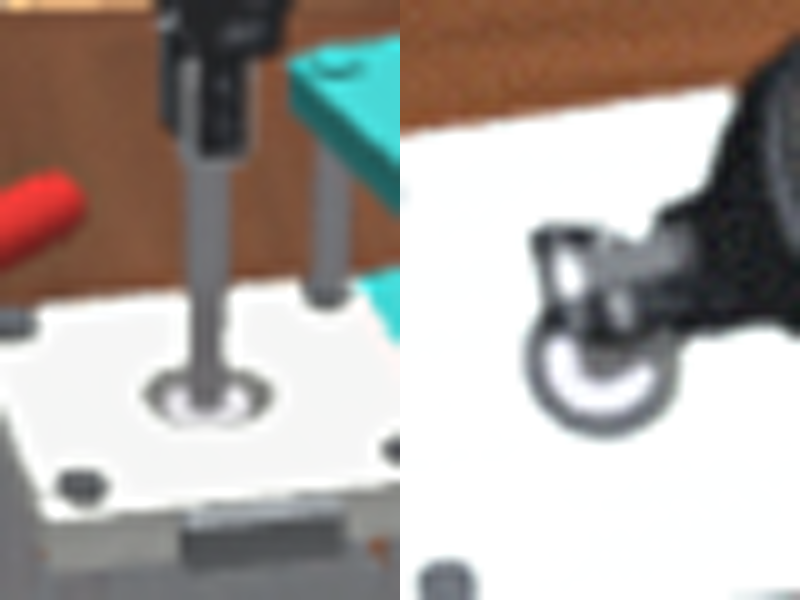

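Top crop: the foot ring is concentric with the hole (383.7 measured, 383.6 expected; bottom edge 225.75 both ways). Side crop: the stem is centred at (207,395). Lowering to foot height of about 50 mm.

```bash
python3 -m crank '[[[0,0,0.6],[0,0,0]],[[0,0,0.9],[0,0,0]],[[0,0,0.9],[0,0,0]],[[0,0,0.9],[0,0,0]],[[0,0,0.8],[0,0,0]]]' ; python3 -m crank '[[[0,0,0],[0,0,0]],[[0,0,0],[0,0,0]],[[0,0,0],[0,0,0]],[[0,0,0],[0,0,0]],[[0,0,0],[0,0,0]]]'; python3 -m crank '[[[0,0,0],[0,0,0]],[[0,0,0],[0,0,0]],[[0,0,0],[0,0,0]]]' >/dev/null;  python3 - <<'E'
from h import *
need([.4892,-.2345,.150],np.radians(98.7))
ims=[]
for n,u,v in(("side",280,170),("top",384,220)):
    p=optics.grab_frame(n)[0]; ims.append(cv2.resize(p[v-35:v+25,u-20:u+20],None,fx=10,fy=10,interpolation=cv2.INTER_CUBIC))
cv2.imwrite("pics/s9.png",np.hstack(ims)[:,:,::-1])
E
```

```text
clock: 15.75
tcp_pos: [0.4888, -0.2343, 0.1491]
orientation: [-3.132, -0.235, 0.001]
contact_force: [-0.8, -0.3, -3.7]
grip_width: 0.0171
gripper_force: 39.3
clock: 16.25
tcp_pos: [0.4894, -0.2345, 0.1507]
orientation: [3.132, 0.235, 0.001]
contact_force: [-0.1, -0.8, -2.6]
grip_width: 0.0169
gripper_force: 39.3
t 16.55 tcp [ 0.4892 -0.2344  0.1504] F [-0.4 -0.5 -4.1] w 0.0169 gf 39.3
turn [ 0.    -0.    -0.002] | shift after turn cm [-0.    0.01  0.04] | now axes [-0.    0.01  0.04]
```

View pics/s9.png

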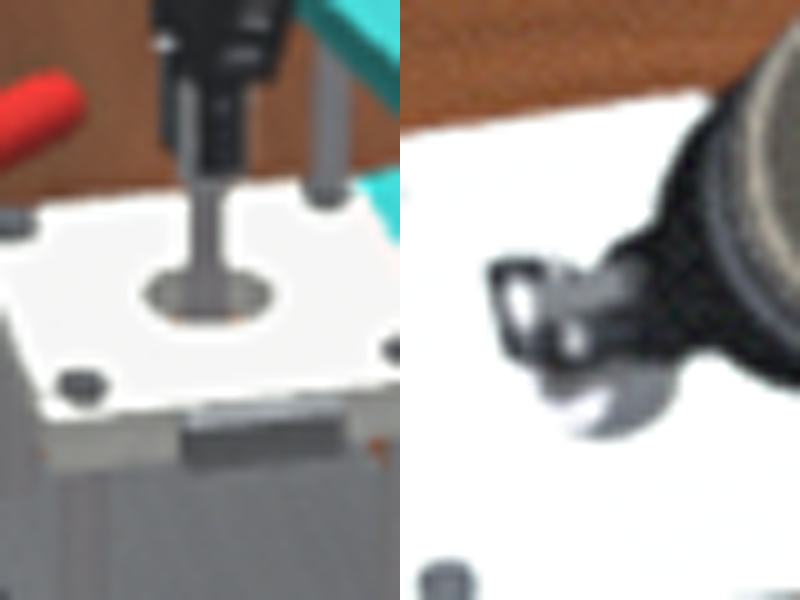

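The side crop shows the stem centred in the hole (207,295), with the foot below the plate. The top crop shows the foot seen at depth through the hole with a clear gap. There is no contact force beyond the rod's weight, so I'm handing in.

```bash
python3 -c "
from bench import r
print(r.hand_in())"
```

```text
the job is handed in; nothing more can be done
None
```

I handed the job in at about 16.6 s; no verdict came back. At that point the jaw stood about 35 mm open, and the rod was held upright and centred in the gauge hole to within about 0.5 mm. Its foot was about 55 mm below the plate's top face, and I saw no sign of contact with the gauge.

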